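# Empty the tub of castings under the booth sash

## Task

The resin castings in the tall clear tub are dusty, so empty them inside the extraction booth: take the tub out of its tilted stand, bring its mouth in under the lowered sash and tip all five castings out into the black tray in the booth. Then lay the empty tub back in its stand the way it was, foot down against the stop, and let go. Leave the sash at the height where it is set, and everything else on the desk standing where it is.

Things in the scene. Friction and masses are not known exactly. Their poses are not given: they have to be found in the camera images.
- tub_middle (a point): Tall round clear tub, blue bands at rim and foot: straight-sided, 64 mm outside diameter, 200 mm long, wall 3 mm, base 4 mm, about 90 g empty, mouth open. Point on its axis half-way along; z runs from foot to mouth. In the stand it leans 55 degrees from vertical, mouth up and away from the robot; its sides can be gripped across the 64 mm anywhere along it. The axis is 75 mm above the desk near the foot.
- tub_mouth (a point): The centre of the tub's mouth, on its axis in the plane of the rim, 100 mm from the middle; z as for the tub.
- stand: Fixed plywood stand: base 200 x 85 x 8 mm, a narrow V-trough (slats under the tub's lower 145 mm, within 27 mm of its centre plane) and a foot stop; the tub lies in it leaning 55 degrees from vertical, held by nothing, and lifts out upwards. Origin: centre of its underside; x points level, the way the tub's mouth leans (within 12 degrees of straight ahead of the robot).
- seat_middle (a point): Fixed on the stand: where the middle of the tub's axis lies when the tub is home in the stand.
- seat_mouth (a point): Fixed on the stand: where the centre of the tub's mouth lies when the tub is home in the stand, 100 mm up the tilted axis from seat_middle.
- booth: Fixed extraction booth, clear walls and roof, aluminium edges: 420 wide (y), 240 deep (x), 300 high; white floor 12 mm thick, sill 20 mm high along the front. Origin: middle of its front edge at desk level; x points level into it. The front, open from sill to sash, is upright to 150 mm high and leans back 25 degrees above. A white fan box 220 mm high stands outside the -y wall, a duct behind it.
- sash_edge (a point): Middle of the bottom edge of the clear sash, a panel across the booth's whole front with a blue rail 12 mm thick along this edge; it lies in the sloping part of the front, from this edge up to the roof. The edge is 172 to 183 mm above the desk, 8 to 13 mm behind the booth's front edge. The point rides on the sash.
- sash (a joint): How far the sash is raised along its slope from its lowest setting, in m (starts between 0 and 0.012, range to 0.09). It stays where it is left by a friction of about 9 N.
- tray_in (a point): Centre of the inner floor of the fixed black tray on the booth's floor: 170 (x, into the booth) x 220 (y) x 33 mm high, walls and floor 4 mm; inner floor 16 mm, rim 45 mm above the desk. Axes as the booth's. The tray's front wall begins 28 mm behind the booth's front edge.
- wheel_a_mid (a point): Tan resin road wheel, a disc 36 mm across and 12 mm thick; its centre. Starts lowest in the tub. About 24 g like the other castings; the castings slide on the tub's plastic with a friction of about 0.3.
- wheel_b_mid (a point): A second tan road wheel like the first; its centre.
- drum_a_mid (a point): Grey resin drum, 26 mm across and 36 mm long; its centre.
- drum_b_mid (a point): A second grey drum like the first; its centre.
- crate_mid (a point): Rust-red resin crate, 26 x 26 x 30 mm; its centre. Starts topmost in the tub, some 70 mm inside the mouth.
- clip_block: black plastic block 150 x 90 x 30 mm with a grid of holes, holding six thin sticks that carry steel clips, about 190 mm high in all; origin at the centre of its underside. A bystander, about 0.7 kg.
- glue_bottle: cream squeeze bottle, 54 mm across, 153 mm high with its spout and red tip; origin at the centre of its underside. A bystander.
- blue_lid_pot: low cream pot with a blue lid, 68 mm across, 59 mm high; origin at the centre of its underside. A bystander.
- paint_pot_a: green paint pot with a white cap, 35 mm across, 37 mm high; origin at the centre of its underside. A bystander.
- paint_pot_b: ochre paint pot with a white cap, 35 mm across, 37 mm high; origin at the centre of its underside. A bystander.
- glasses: folded black reading glasses, 140 x 30 x 36 mm; origin under their middle, at desk level. A bystander.

How it is judged:
On the way, in this order (a step that is already met when the one before it is completed fails the run):
1. the tub is lifted out of its stand (distance between tub_middle and seat_middle above 0.06 m), for 0.2 s.
2. all five castings lie in the tray in the booth (x of wheel_a_mid in the frame of tray_in between -0.082 and 0.082 m and y of wheel_a_mid in the frame of tray_in between -0.107 and 0.107 m and z of each of wheel_a_mid, wheel_b_mid, drum_a_mid, drum_b_mid, crate_mid in the frame of tray_in below 0.045 m and x of wheel_b_mid in the frame of tray_in between -0.082 and 0.082 m and y of wheel_b_mid in the frame of tray_in between -0.107 and 0.107 m and x of drum_a_mid in the frame of tray_in between -0.082 and 0.082 m and y of drum_a_mid in the frame of tray_in between -0.107 and 0.107 m and x of drum_b_mid in the frame of tray_in between -0.082 and 0.082 m and y of drum_b_mid in the frame of tray_in between -0.107 and 0.107 m and x of crate_mid in the frame of tray_in between -0.082 and 0.082 m and y of crate_mid in the frame of tray_in between -0.107 and 0.107 m), for 0.2 s.
At the end, for the whole second after the job is handed in: All five castings are in the tray (centres inside its walls, no higher than 45 mm above its floor); the tub lies at rest in its stand, its middle within 12 mm and its mouth within 15 mm of their home places (all of step 2 and distance between tub_middle and seat_middle below 0.012 m and distance between tub_mouth and seat_mouth below 0.015 m and linear speed of tub below 0.02 m/s); the robot touches nothing.
It fails at once if the sash is pushed more than 10 mm from the height where it was set (distance of sash_edge from where it was at the start of the episode above 0.01 m).
It fails at once if something else on the desk (clip block, bottle, pots or glasses) is pushed more than 30 mm or tipped over (distance of any of clip_block, glue_bottle, blue_lid_pot, paint_pot_a, paint_pot_b, glasses from where it was at the start of the episode above 0.03 m or angle between any of clip_block, glue_bottle, blue_lid_pot, paint_pot_a, paint_pot_b, glasses's own z axis and vertical above 0.5 rad).
It also fails if it takes over 59 s, if anything falls off the work surface, if the arm or the gripper's body presses on something with over 40 N, if the wrist force passes 120 N, or if a joint passes its speed limit or range.

## Robot

A 6-joint arm with a two-finger parallel gripper is mounted at the origin on the work surface. World frame = base frame: x ahead of the robot, y to its left, z up, the work surface at z = 0. Lengths are in m, angles in rad, forces in N, time in s.
With the tool pointing down it reaches from about 0.25 to 0.775 m from the base axis. Payload 4 kg.
Tool frame: the origin (TCP) lies between the finger pads; the fingertips stand 11 mm ahead of it and the grasp point (between the pads) lies 8 mm behind it; z points along the fingers, y is the direction in which the jaws open and shut (so a half turn about z gives the same grasp; the last joint's range is limited). The gripper opens to 94 mm and grips with 3 to 60 N. Pads are 16 mm wide; open, the fingers measure 119 mm over their backs; the gripper's body (75 mm by 177 mm) begins 78 mm behind the grasp point.
Start: joints at [-1.332, 0.087, 1.371, -0, 1.684, -0.103], TCP at [0.184, -0.518, 0.217] pointing down, gripper open.
Joint ranges: [-3.1, 3.1], [-0.76, 2.03], [0.27, 2.55], [-1.08, 4.22], [0.17, 2.65], [-2.57, 2.57]. Speed limits (rad/s): [2.79, 2.79, 3.14, 3.14, 3.14, 3.14].

## Interface

Orientations are given as [roll, pitch, yaw] about the fixed x, y, z axes, in that order (R = Rz(yaw) Ry(pitch) Rx(roll)).
In Python, from bench import get_obs, cams, ticket gives the robot as it stands. The module is installed in compiled form; this text tells all that it offers.
- The arm moves only by the shell command python3 -m crank 'ROWS'. ROWS is JSON, a list of rows, each an object of numbers: "tx", "ty", "tz": the shift along the tool's x, y, z in cm; "twist": the turn about the tool's z in degrees; "grip": the opening, from 0 (shut) to 1 (fully open). In form: [{"tx": .., "ty": .., "tz": .., "twist": .., "grip": ..}, ...]. A call has 1 to 12 rows; each row shifts and turns the commanded pose from where the row before left it, along the tool's axes as they then stand; what a row does not reach is not made up. A row lasts 1/8 s, in which the tool goes at most 62.5 mm and 10.7 degrees, less where a joint would pass 70% of its speed; a pose out of reach is approached as far as the arm can. A call is refused whole if a number of a shift passes 6.25 or a number of a turn 10.7, either way. A call with a gripper value outside its range is refused whole. The fingers move at their own pace and stop on an object; the grip force is fixed at half the most. Time passes only in rows, so rows that do not move let the fingers close. It gives the time, the measured TCP pose, the force and the opening at its end, in the units of the state.
- get_obs(): the state, without advancing time (a new reading comes with each control period).
- cams.snapshot(name): name is "scene" or "top" or "wrist"; returns a dict with "frame" (384x512x3 uint8, red, green, blue), "intrinsics" (3x3 intrinsics, pixels), "R" (3x3) and "t" (3): a world point X has camera coordinates R X + t; the wrist camera has in their place "hand_eye" (4x4, takes a point from camera to tool coordinates, whose origin is the TCP and whose axes are the flange's). Camera axes: x right, y down, z forward; pixel columns grow to the right and rows downward; lengths in m; the calibration is good to about 2 mm. A picture is of the moment at which its call begins: read the wrist's pose just before it. There is no depth.
- ticket.close_job(): hands the job in, once; it reports no verdict.
Trained networks look in a picture, given as the dict that the camera call returned (one of the last four; its "shot" number tells which), for a name from the list of things; names that differ only in an ending like _2 or _b are one class to them, and where a whole thing is asked for, a point or a joint stands for the part that bears it (a point fixed in the world has none). Each returns a list of dicts, best first, with "conf" (0 to 1); they miss things now and then, are a little off and sometimes report something else, mostly with a low value. They report only what shows in the picture. A call takes as long as a camera call.
- cams.outline_of(picture, query): "region" (384x512 bool, what is visible of it) and "centre" ([column, row] in pixels, amid what is visible of it).
The state is a dict: "time": time; "joint_positions": joint angles; "qvel": joint speeds; "joint_torque": joint torques, N m; "tool_pos": TCP position; "ee_rot": TCP orientation; "wrist_force": force on the tool from outside, world axes, zero at the start; "wrist_torque": the same for the moment, N m; "width": finger opening in m.
Only numpy, scipy, OpenCV 4.12 (cv2) and the standard library are available. Lean on these libraries where they do the work, as an engineer would, in place of code of your own. Each camera call takes 0.05 s, during which the arm holds its last target.

## Working session

There is one attempt and no reset: what is moved stays moved. The work goes in short steps, Python scripts to look and compute and a shell command to move; the robot and the scene stay as the last step left them, time stands still between calls to the robot, and variables do not carry over. Pictures are saved under pics/ and viewed, and the job is handed in when it is done.

```bash
ls; mkdir -p pics
cat > h.py <<'E'
import numpy as np, cv2
from bench import get_obs, cams, ticket
def save(p,n): cv2.imwrite('pics/'+n+'.png', cv2.cvtColor(p['frame'],cv2.COLOR_RGB2BGR))
def ray(p,uv):
    K=np.array(p['intrinsics']);R=np.array(p['R']);t=np.array(p['t'])
    d=R.T@np.linalg.solve(K,np.array([uv[0],uv[1],1.0])); return -R.T@t,d
def atz(p,uv,z):
    o,d=ray(p,uv); return o+d*(z-o[2])/d[2]
def proj(p,X):
    c=np.array(p['R'])@np.array(X)+np.array(p['t']); q=np.array(p['intrinsics'])@c; return q[:2]/q[2]
def tri(obs):
    A=np.zeros((3,3));b=np.zeros(3)
    for p,uv in obs:
        o,d=ray(p,uv); d=d/np.linalg.norm(d); M=np.eye(3)-np.outer(d,d);A+=M;b+=M@o
    return np.linalg.solve(A,b)
E
python3 - <<'E'
from h import *
o=get_obs(); print(o)
for n in('scene','top'):
    p=cams.snapshot(n); save(p,n+'0')
    R=np.array(p['R']);print(n,-R.T@np.array(p['t']),R.round(2).tolist(),np.array(p['intrinsics']).round(1).tolist())
E
```

```text
pics
{'time': 0.0, 'joint_positions': array([-1.33210787e+00,  8.79612766e-02,  1.37223752e+00, -1.37653400e-05,
        1.68358117e+00, -1.03135194e-01]), 'qvel': array([ 0.00010393, -0.00156213, -0.00071804, -0.00289131, -0.00069495,
        0.00033797]), 'joint_torque': array([ 1.42241197e-04, -3.40183318e+01, -3.02423966e+01,  7.16533000e-02,
        3.30092758e-02, -1.68524903e-04]), 'tool_pos': array([ 0.18421356, -0.5176853 ,  0.2153092 ]), 'ee_rot': array([-3.13941556e+00, -2.11580135e-04,  3.41821890e-01]), 'wrist_force': array([-0.31587423,  0.84075035,  0.16633275]), 'wrist_torque': array([ 0.00531081, -0.00610539, -0.00403483]), 'width': 0.09365813991007194}
scene [1.201293   0.38608667 1.00517525] [[-0.54, 0.84, -0.01], [0.64, 0.4, -0.65], [-0.55, -0.35, -0.76]] [[372.3, 0.0, 257.7], [0.0, 372.3, 189.9], [0.0, 0.0, 1.0]]
top [ 0.37628931 -0.02809367  1.41510795] [[-0.01, -1.0, -0.03], [-0.99, 0.02, -0.17], [0.17, 0.03, -0.99]] [[496.0, 0.0, 253.0], [0.0, 496.0, 187.8], [0.0, 0.0, 1.0]]
```

View pics/scene0.png

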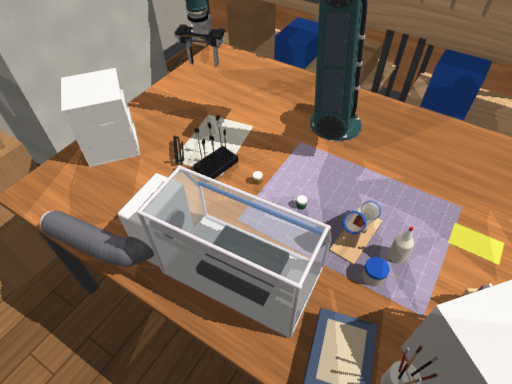

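View pics/top0.png

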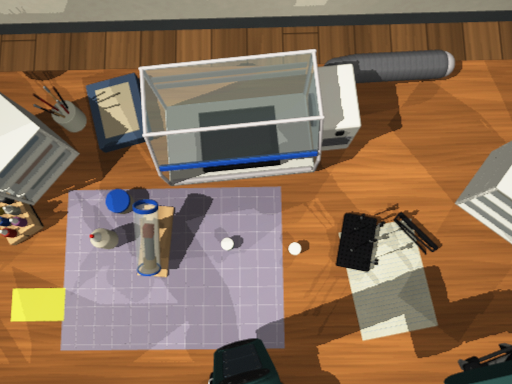

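Run:
```python
from h import *
P={n:cams.snapshot(n) for n in('scene','top')}
for q in ['tub_middle','tub_mouth','stand','booth','sash_edge','tray_in','glue_bottle','blue_lid_pot','paint_pot_a','clip_block','crate_mid']:
    for n in P:
        r=cams.outline_of(P[n],q)
        for k in r[:3]:
            m=k['region'];ys,xs=np.nonzero(m)
            print(q,n,round(k['conf'],2),np.round(k['centre'],1),m.sum(),xs.min(),xs.max(),ys.min(),ys.max())
for n,p in P.items():
    f=p['frame']
    c={'scene':(120,150,400,340),'top':(90,30,350,300)}[n]
    x0,y0,x1,y1=c
    big=cv2.resize(f[y0:y1,x0:x1],None,fx=2.8 if n=='scene' else 2.2,fy=2.8 if n=='scene' else 2.2,interpolation=cv2.INTER_CUBIC)
    save({'frame':big},n+'_crop')
```

```text
tub_middle scene 0.66 [365.2 212.3] 703 343 380 200 233
tub_middle top 0.6 [147.8 235.9] 1872 132 160 198 275
tub_mouth scene 0.91 [363.6 215.6] 738 342 380 200 232
tub_mouth scene 0.71 [352.5 241.8] 1027 330 381 218 262
tub_mouth top 0.59 [143.4 233.5] 1832 132 160 199 275
tub_mouth top 0.55 [257.3 105.4] 26852 139 453 49 185
booth scene 0.97 [217.4 240.4] 23780 40 330 165 336
booth top 0.6 [257.7 105.7] 27297 138 454 48 186
sash_edge top 0.86 [233.6 146.2] 5896 148 318 120 170
tray_in top 0.92 [242.7 164. ] 415 203 279 160 171
glue_bottle scene 0.78 [399.4 247.1] 626 388 413 226 262
glue_bottle scene 0.3 [258.7 176. ] 111 253 261 171 184
glue_bottle top 0.63 [102.1 237.6] 479 89 117 228 248
blue_lid_pot scene 0.72 [378.5 272.9] 563 363 388 257 285
blue_lid_pot scene 0.2 [398.2 245.3] 562 388 413 227 262
blue_lid_pot top 0.65 [117.3 200.1] 529 105 132 189 213
paint_pot_a scene 0.6 [256.5 177.7] 117 253 261 170 184
paint_pot_a top 0.71 [225.6 243.3] 126 221 232 237 249
paint_pot_a top 0.62 [297.9 247. ] 103 289 299 243 253
clip_block scene 0.77 [215.1 161.7] 975 193 237 117 177
clip_block top 0.69 [355.2 241.3] 1928 334 383 213 271
```

View pics/top_crop.png

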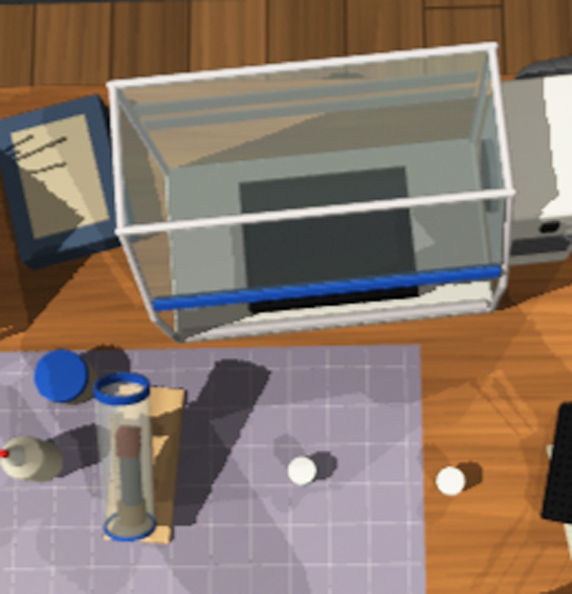

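View pics/scene_crop.png

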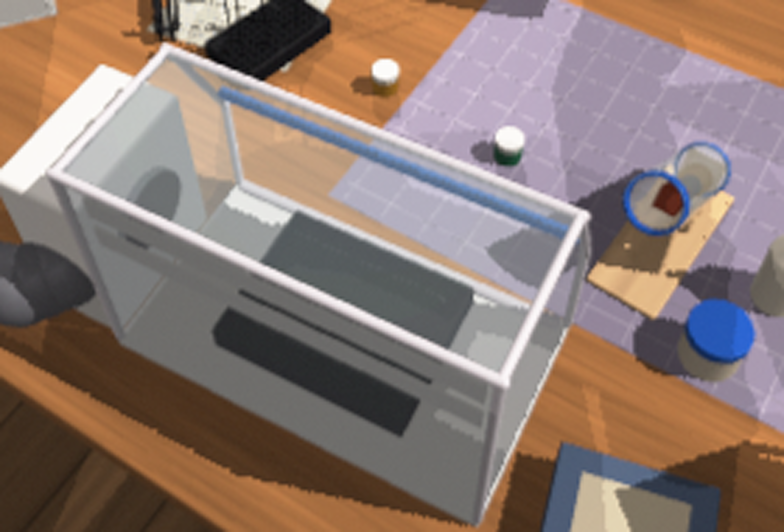

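Run:
```python
from h import *
P={n:cams.snapshot(n) for n in('scene','top')}
S,T=P['scene'],P['top']
m=tri([(S,(354.6,222.9)),(T,(145.9,206.4))]);f=tri([(S,(370.7,210)),(T,(149.1,268.2))])
print('mouth',m,'foot',f,np.linalg.norm(m-f)); d=(m-f)/np.linalg.norm(m-f);print(d,np.degrees(np.arccos(d[2])),np.degrees(np.arctan2(d[1],d[0])))
for X,uv in((m,(354.6,222.9)),(f,(370.7,210))): print(proj(S,X),uv)
t=lambda x,y:(x/2.2+90,y/2.2+30)
for nm,uv,z in[('sillL',(180,340),.0),('sillR',(493,310),.0),('railL',(153,303),.177),('railR',(500,270),.177),('railLs',(153,303),.19),
 ('roofBL',(108,86),.3),('roofBR',(494,46),.3),('roofFL',(118,232),.3),('roofFR',(512,192),.3),('trayBL',(240,183),.045),('trayBR',(405,167),.045),('trayFL',(250,312),.045),('trayFR',(418,297),.045),('pot',(302,470),.037),('pot2',(452,481),.037),('bottletip',(3,454),.153),('lid',(62,375),.059)]:
    print(nm,atz(T,t(*uv),z).round(4))
```

```text
mouth [0.55031761 0.28399598 0.15334098] foot [0.39431903 0.29630373 0.04799719] 0.1886381493397304
[ 0.82697259 -0.06524525  0.55844373] 56.051760733833305 -4.51109274940887
[353.62771469 222.86007349] (354.6, 222.9)
[370.10234489 209.98735544] (370.7, 210)
sillL [ 0.6354  0.2446 -0.    ]
sillR [ 0.6679 -0.17    0.    ]
railL [0.6474 0.2428 0.177 ]
railR [ 0.6787 -0.162   0.177 ]
railLs [0.6446 0.2399 0.19  ]
roofBL [0.8633 0.2697 0.3   ]
roofBR [ 0.8984 -0.1511  0.3   ]
roofFL [0.6985 0.2547 0.3   ]
roofFR [ 0.7332 -0.1644  0.3   ]
trayBL [0.8352 0.1598 0.045 ]
trayBR [ 0.8521 -0.0571  0.045 ]
trayFL [0.662 0.146 0.045]
trayFR [ 0.6775 -0.0701  0.045 ]
pot [0.4593 0.0807 0.037 ]
pot2 [ 0.4427 -0.1075  0.037 ]
bottletip [0.4762 0.4205 0.153 ]
lid [0.5824 0.3827 0.059 ]
```

```bash
cat > fit.py <<'E'
from h import *
from scipy.optimize import least_squares
def blue(p,box):
    h=cv2.cvtColor(p['frame'],cv2.COLOR_RGB2HSV); m=(h[...,0]>105)&(h[...,0]<122)&(h[...,1]>150)&(h[...,2]>60)
    M=np.zeros_like(m);x0,y0,x1,y1=box;M[y0:y1,x0:x1]=m[y0:y1,x0:x1];return M
def axis(yaw,tilt): return np.array([np.sin(tilt)*np.cos(yaw),np.sin(tilt)*np.sin(yaw),np.cos(tilt)])
def circ(c,a,r=.032,n=60):
    u=np.cross(a,[0,0,1]);u/=np.linalg.norm(u);v=np.cross(a,u);t=np.linspace(0,2*np.pi,n,endpoint=False)[:,None]
    return c+r*(np.cos(t)*u+np.sin(t)*v)
def overlay(p,segs,box,sc,name):
    x0,y0,x1,y1=box; f=cv2.resize(p['frame'][y0:y1,x0:x1],None,fx=sc,fy=sc,interpolation=cv2.INTER_CUBIC).copy()
    for pts,col in segs:
        q=np.array([(proj(p,X)-[x0,y0]+.5)*sc for X in pts]).astype(np.int32); cv2.polylines(f,[q],False,col,1)
    save({'frame':f},name)
E
python3 - <<'E'
from fit import *
P={n:cams.snapshot(n) for n in('scene','top')}
for n,b in(('scene',(338,195,385,240)),('top',(128,195,165,280))):
    p=P[n];x0,y0,x1,y1=b
    f=cv2.resize(p['frame'][y0:y1,x0:x1],None,fx=7 if n=='top' else 12,fy=7 if n=='top' else 12,interpolation=cv2.INTER_NEAREST); save({'frame':f},n+'_tub')
E
```

```text
(no output)
```

View pics/scene_tub.png

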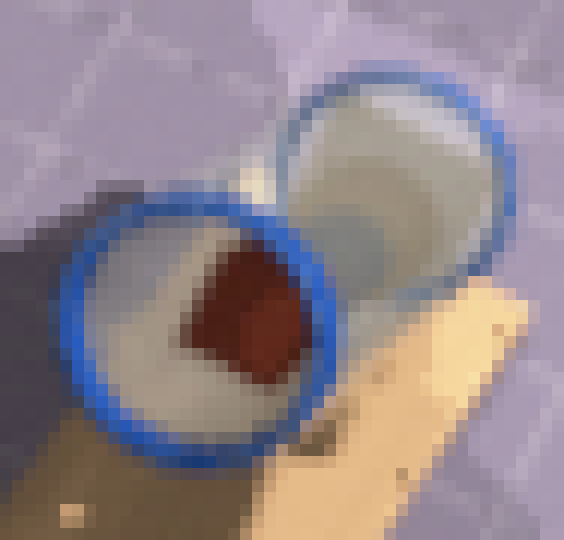

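View pics/top_tub.png

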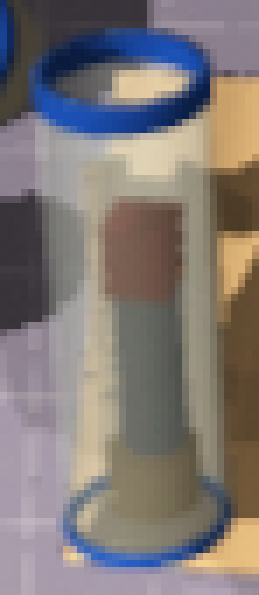

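Run:
```python
from fit import *
P={n:cams.snapshot(n) for n in('scene','top')};S,T=P['scene'],P['top']
def ext(p,c,a):
    q=np.array([proj(p,X) for X in circ(c,a)]); return [q[:,0].min(),q[:,0].max(),q[:,1].min(),q[:,1].max()]
obs=np.array([342.6,366.1,210.8,234.0,361.2,381,200.2,220,132.6,158.3,199,137,161.1,276.1])-.5
def pred(x,tilt):
    a=axis(x[3],tilt);m=np.array(x[:3]);M=m+.1*a;F=m-.1*a
    tm=ext(T,M,a);tf=ext(T,F,a)
    return np.array(ext(S,M,a)+ext(S,F,a)+tm[:3]+[tf[0],tf[1],tf[3]])
for free in(0,1):
    r=least_squares(lambda x:pred(x,x[4] if free else np.radians(55))-obs,[.47,.29,.11,-.07,.96],loss='soft_l1')
    x=r.x;print(x.round(4),np.degrees(x[3:]).round(1));print((r.fun).round(1))
    a=axis(x[3],x[4] if free else np.radians(55));print('mouth',x[:3]+.1*a,'foot',x[:3]-.1*a)
```

```text
[ 0.4741  0.2895  0.1056 -0.0829  0.96  ] [-4.7 55. ]
[-0.4 -0.9  0.3 -0.1 -0.3  0.   0.  -0.2 -0.3 -0.5  0.1 -0.  -0.3  0.4]
mouth [0.55575558 0.28268298 0.1629337 ] foot [0.39248769 0.29624769 0.04821841]
[ 0.4741  0.2895  0.1055 -0.0834  0.9553] [-4.8 54.7]
[-0.3 -0.8  0.1 -0.3 -0.4 -0.   0.2 -0.  -0.4 -0.6  0.1 -0.  -0.3  0.4]
mouth [0.55549292 0.28268463 0.16327103] foot [0.39275872 0.29628599 0.04780421]
```

```bash
python3 -m crank '[{"tz":-6,"grip":1},{"tz":-2,"tx":3.75,"ty":-4.8},{"tx":3.75,"ty":-4.8},{"tx":3.75,"ty":-4.8},{"tx":3.75,"ty":-4.8},{"tx":3.75,"ty":-4.8},{"tx":3.75,"ty":-4.8},{"tx":3.75,"ty":-4.8},{"tx":3.75,"ty":-4.8},{"tx":3.75,"ty":-4.8},{"tx":3.75,"ty":-4.8},{"tx":3.75,"ty":-4.8}]'
```

```text
invalid input at $[0]: expected keys tx, ty, tz, twist, grip
```

```bash
python3 -m crank '[{"tx":0,"ty":0,"tz":-6,"twist":0,"grip":1},{"tx":3.75,"ty":-4.8,"tz":-1,"twist":0,"grip":1},{"tx":3.75,"ty":-4.8,"tz":0,"twist":0,"grip":1},{"tx":3.75,"ty":-4.8,"tz":0,"twist":0,"grip":1},{"tx":3.75,"ty":-4.8,"tz":0,"twist":0,"grip":1},{"tx":3.75,"ty":-4.8,"tz":0,"twist":0,"grip":1},{"tx":3.75,"ty":-4.8,"tz":0,"twist":0,"grip":1},{"tx":3.75,"ty":-4.8,"tz":0,"twist":0,"grip":1},{"tx":3.75,"ty":-4.8,"tz":0,"twist":0,"grip":1},{"tx":3.75,"ty":-4.8,"tz":0,"twist":0,"grip":1},{"tx":3.75,"ty":-4.8,"tz":0,"twist":0,"grip":1},{"tx":0,"ty":0,"tz":0,"twist":10,"grip":1}]'
```

```text
time: 3.1
tool_pos: [0.3768, 0.064, 0.2862]
ee_rot: [-3.141, 0.0, 0.172]
wrist_force: [0.0, -0.8, -0.2]
width: 0.0943
```

```bash
python3 -m crank '[{"tx":0,"ty":0,"tz":0,"twist":7.3,"grip":1},{"tx":0,"ty":0,"tz":0,"twist":7.2,"grip":1},{"tx":1.45,"ty":-5.8,"tz":0,"twist":0,"grip":1},{"tx":1.45,"ty":-5.8,"tz":0,"twist":0,"grip":1},{"tx":1.45,"ty":-5.8,"tz":0,"twist":0,"grip":1},{"tx":1.45,"ty":-5.8,"tz":0,"twist":0,"grip":1},{"tx":0,"ty":0,"tz":5,"twist":0,"grip":1},{"tx":0,"ty":0,"tz":4,"twist":0,"grip":1},{"tx":0,"ty":0,"tz":0,"twist":0,"grip":1}]'
python3 - <<'E'
from h import *
print(get_obs()['tool_pos'],get_obs()['ee_rot'])
for n in('wrist','top'):
    p=cams.snapshot(n);save(p,n+'1')
E
```

```text
time: 4.22
tool_pos: [0.4522, 0.2851, 0.1923]
ee_rot: [3.137, 0.008, -0.085]
wrist_force: [-0.1, -0.2, 1.0]
width: 0.0938
[0.45224821 0.28506238 0.19229305] [ 3.13691585  0.00761016 -0.08544662]
```

View pics/wrist1.png

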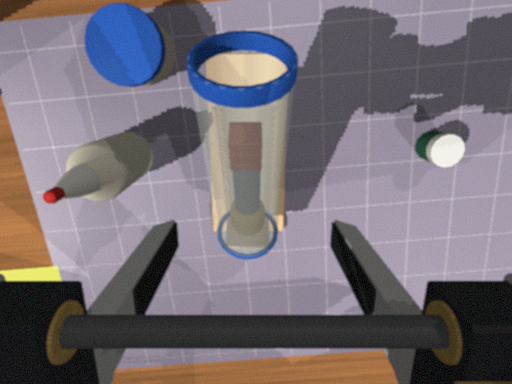

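View pics/top1.png

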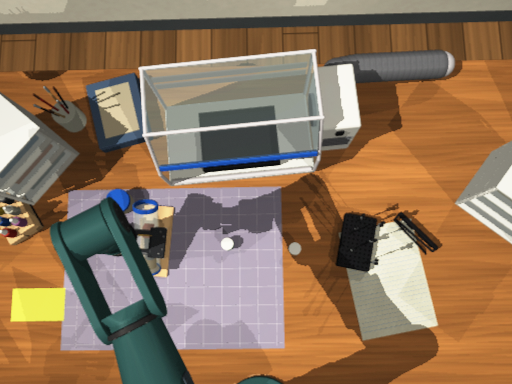

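```bash
python3 -m crank '[{"tx":0.1,"ty":-0.6,"tz":3,"twist":0,"grip":1},{"tx":0,"ty":0,"tz":3,"twist":0,"grip":1},{"tx":0,"ty":0,"tz":2.5,"twist":0,"grip":1},{"tx":0,"ty":0,"tz":2.4,"twist":0,"grip":1},{"tx":0,"ty":0,"tz":0,"twist":0,"grip":1}]'
python3 - <<'E'
from h import *
print(get_obs()['tool_pos'],get_obs()['ee_rot'])
for n in('wrist','scene'):
    p=cams.snapshot(n);save(p,n+'2')
E
```

```text
time: 4.95
tool_pos: [0.4563, 0.2917, 0.0883]
ee_rot: [-3.141, -0.0, -0.086]
wrist_force: [-0.2, 0.1, -0.7]
width: 0.094
[0.45633088 0.29170237 0.08829416] [-3.14143799e+00 -3.95786453e-04 -8.62437151e-02]
```

View pics/wrist2.png

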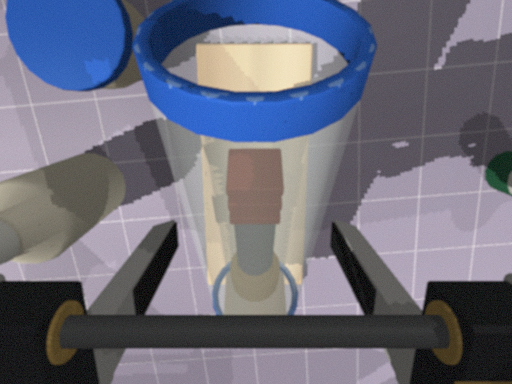

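View pics/scene2.png

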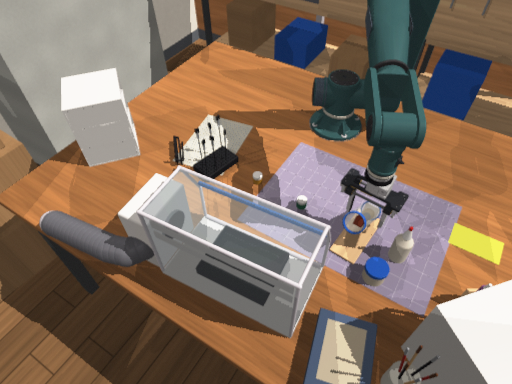

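```bash
python3 -m crank '[{"tx":0,"ty":0,"tz":0.3,"twist":0,"grip":1},{"tx":0,"ty":0,"tz":0,"twist":0,"grip":0},{"tx":0,"ty":0,"tz":0,"twist":0,"grip":0},{"tx":0,"ty":0,"tz":0,"twist":0,"grip":0},{"tx":0,"ty":0,"tz":0,"twist":0,"grip":0},{"tx":0,"ty":0,"tz":0,"twist":0,"grip":0},{"tx":0,"ty":0,"tz":0,"twist":0,"grip":0}]'
```

```text
time: 5.92
tool_pos: [0.4559, 0.2914, 0.0845]
ee_rot: [3.141, 0.0, -0.086]
wrist_force: [0.0, -2.9, 1.5]
width: 0.0636
```

Gripped (63.6 mm). Lift straight up slowly and look.

```bash
python3 -m crank '[{"tx":0,"ty":0,"tz":-1,"twist":0,"grip":0},{"tx":0,"ty":0,"tz":-2,"twist":0,"grip":0},{"tx":0,"ty":0,"tz":-2,"twist":0,"grip":0},{"tx":0,"ty":0,"tz":-2,"twist":0,"grip":0},{"tx":0,"ty":0,"tz":-2,"twist":0,"grip":0},{"tx":0,"ty":0,"tz":0,"twist":0,"grip":0},{"tx":0,"ty":0,"tz":0,"twist":0,"grip":0}]'
python3 - <<'E'
from h import *
for n in('wrist','scene'):
    p=cams.snapshot(n);save(p,n+'3')
E
```

```text
time: 6.8
tool_pos: [0.4555, 0.2917, 0.1735]
ee_rot: [3.141, 0.001, -0.086]
wrist_force: [-0.5, 0.5, -2.0]
width: 0.0641
```

View pics/wrist3.png

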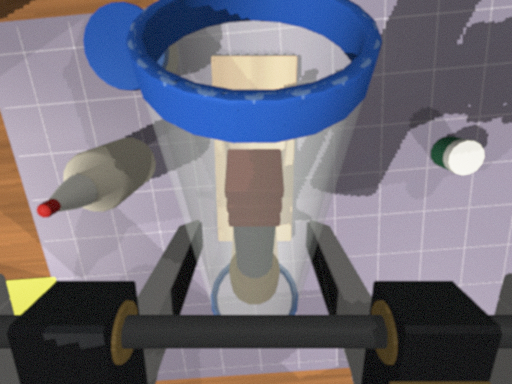

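View pics/scene3.png

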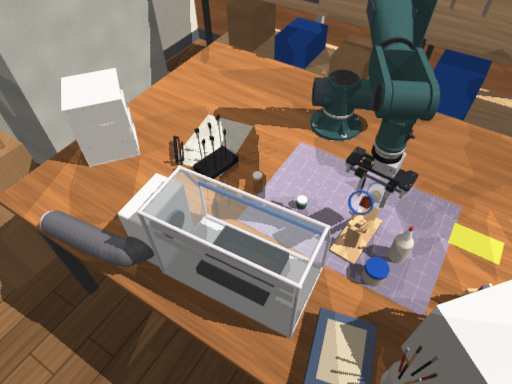

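```bash
python3 -m crank '[{"tx":1.0,"ty":2.1,"tz":0,"twist":0,"grip":0},{"tx":1.6,"ty":3.5,"tz":0,"twist":0,"grip":0},{"tx":1.6,"ty":3.5,"tz":0,"twist":-2.4,"grip":0},{"tx":1.2,"ty":2.6,"tz":0,"twist":-4,"grip":0},{"tx":0,"ty":0,"tz":2,"twist":-3,"grip":0},{"tx":0,"ty":0,"tz":2.5,"twist":0,"grip":0},{"tx":0,"ty":0,"tz":2.5,"twist":0,"grip":0},{"tx":0,"ty":0,"tz":2.2,"twist":0,"grip":0},{"tx":0,"ty":0,"tz":0.8,"twist":0,"grip":0},{"tx":0,"ty":0,"tz":0,"twist":0,"grip":0}]'
```

```text
time: 8.15
tool_pos: [0.5003, 0.1709, 0.0737]
ee_rot: [3.141, 0.002, 0.078]
wrist_force: [-1.1, 0.4, -2.7]
width: 0.0637
```

```bash
python3 -m crank '[{"tx":0,"ty":0,"tz":0.5,"twist":0,"grip":0},{"tx":0,"ty":0,"tz":0.3,"twist":0,"grip":0},{"tx":0,"ty":0,"tz":0,"twist":0,"grip":0}]'
python3 - <<'E'
from h import *
for n in('wrist','scene'):
    p=cams.snapshot(n);save(p,n+'4')
E
```

```text
time: 8.52
tool_pos: [0.5009, 0.171, 0.0665]
ee_rot: [3.142, -0.0, 0.078]
wrist_force: [-0.0, -0.9, -2.3]
width: 0.064
```

View pics/wrist4.png

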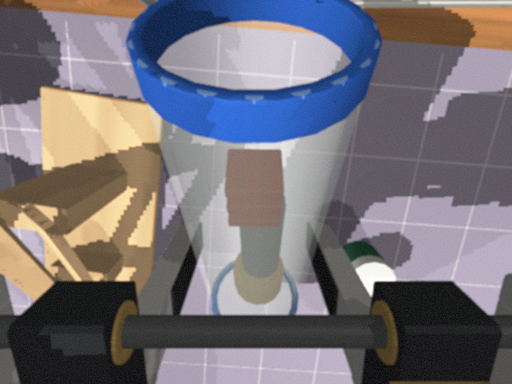

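View pics/scene4.png

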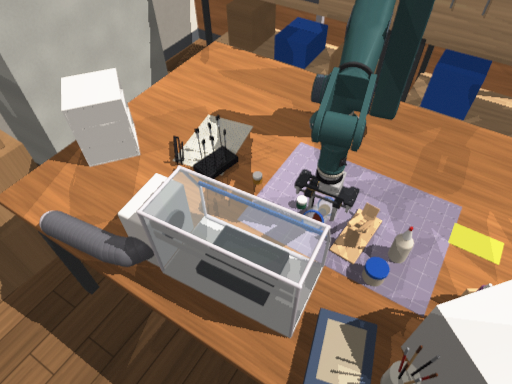

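```bash
python3 -m crank '[{"tx":0,"ty":0,"tz":0.4,"twist":0,"grip":0},{"tx":0,"ty":0,"tz":0.2,"twist":0,"grip":0}]';python3 -m crank '[{"tx":0,"ty":0,"tz":0.3,"twist":0,"grip":0},{"tx":0,"ty":0,"tz":0,"twist":0,"grip":0}]'; python3 -m crank '[{"tx":0,"ty":0,"tz":0.3,"twist":0,"grip":0},{"tx":0,"ty":0,"tz":0,"twist":0,"grip":0}]'
```

```text
time: 8.88
tool_pos: [0.5017, 0.1711, 0.0614]
ee_rot: [-3.141, -0.002, 0.078]
wrist_force: [0.4, -0.5, 4.0]
width: 0.0636
time: 9.12
tool_pos: [0.5036, 0.1713, 0.0599]
ee_rot: [-3.141, -0.007, 0.078]
wrist_force: [2.7, 0.0, 4.9]
width: 0.064
time: 9.38
tool_pos: [0.5049, 0.1715, 0.0579]
ee_rot: [-3.141, -0.01, 0.078]
wrist_force: [4.3, 1.1, 6.2]
width: 0.0638
```

```bash
python3 -m crank '[{"tx":0,"ty":0,"tz":0.4,"twist":0,"grip":0},{"tx":0,"ty":0,"tz":0,"twist":0,"grip":0}]';python3 -m crank '[{"tx":0,"ty":0,"tz":0.4,"twist":0,"grip":0},{"tx":0,"ty":0,"tz":0,"twist":0,"grip":0}]'
python3 - <<'E'
from h import *
for n in('wrist',):
    p=cams.snapshot(n);save(p,n+'5')
E
```

```text
time: 9.62
tool_pos: [0.5043, 0.1716, 0.0534]
ee_rot: [-3.141, -0.009, 0.078]
wrist_force: [3.5, 0.5, 5.6]
width: 0.0639
time: 9.88
tool_pos: [0.503, 0.1714, 0.0483]
ee_rot: [-3.141, -0.005, 0.078]
wrist_force: [2.2, -0.2, 3.7]
width: 0.0638
```

View pics/wrist5.png

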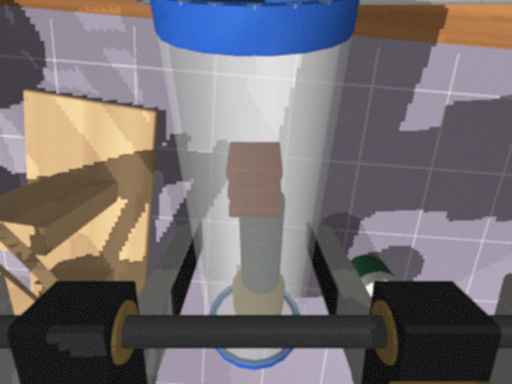

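```bash
python3 -m crank '[{"tx":0,"ty":0,"tz":0.3,"twist":0,"grip":0},{"tx":0,"ty":0,"tz":0.3,"twist":0,"grip":0},{"tx":0,"ty":0,"tz":0.3,"twist":0,"grip":0},{"tx":0,"ty":0,"tz":0.3,"twist":0,"grip":0},{"tx":0,"ty":0,"tz":0,"twist":0,"grip":0}]';python3 -m crank '[{"tx":0,"ty":0,"tz":0.2,"twist":0,"grip":0},{"tx":0,"ty":0,"tz":0.2,"twist":0,"grip":0},{"tx":0,"ty":0,"tz":0,"twist":0,"grip":0}]'
python3 - <<'E'
from h import *
for n in('wrist','top'):
    p=cams.snapshot(n);save(p,n+'6')
E
```

```text
time: 10.55
tool_pos: [0.4998, 0.1708, 0.0334]
ee_rot: [3.141, 0.003, 0.078]
wrist_force: [0.6, 0.2, -0.8]
width: 0.0635
time: 10.92
tool_pos: [0.5008, 0.171, 0.0303]
ee_rot: [3.141, 0.0, 0.078]
wrist_force: [1.9, -0.0, 1.6]
width: 0.0636
```

View pics/wrist6.png

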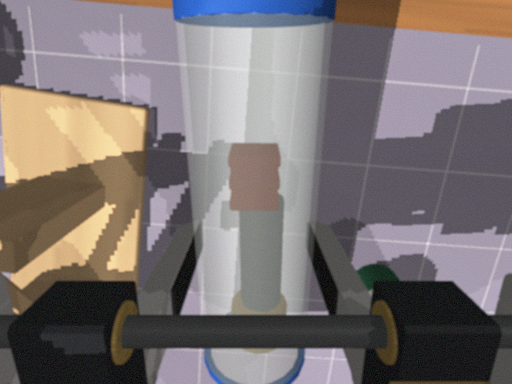

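View pics/top6.png

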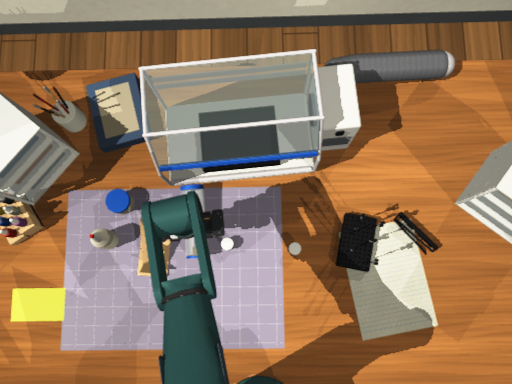

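Run:
```python
from h import *
p=cams.snapshot('wrist');print(np.array(p['hand_eye']).round(3))
b=np.radians(4.5);ex=np.array([np.cos(b),np.sin(b)]);ey=np.array([-ex[1],ex[0]])
o=np.array([.652,.037])
for w in[(.6354,.2446),(.6679,-.17),(.6474,.2428),(.6787,-.162),(.835,.160),(.852,-.057),(.662,.146),(.6775,-.070),(.757,.045)]:
    d=np.array(w)-o;print(w,(d@ex).round(4),(d@ey).round(4))
```

```text
[[ 0.    -0.959 -0.283  0.083]
 [ 1.     0.     0.001 -0.   ]
 [-0.001 -0.283  0.959 -0.168]
 [ 0.     0.     0.     1.   ]]
(0.6354, 0.2446) -0.0003 0.2083
(0.6679, -0.17) -0.0004 -0.2076
(0.6474, 0.2428) 0.0116 0.2055
(0.6787, -0.162) 0.011 -0.2005
(0.835, 0.16) 0.1921 0.1083
(0.852, -0.057) 0.192 -0.1094
(0.662, 0.146) 0.0185 0.1079
(0.6775, -0.07) 0.017 -0.1087
(0.757, 0.045) 0.1053 -0.0003
```

```bash
python3 -m crank '[{"tx":0,"ty":0,"tz":-2,"twist":0,"grip":0},{"tx":0,"ty":0,"tz":-3,"twist":0,"grip":0},{"tx":0,"ty":0,"tz":-2.5,"twist":0,"grip":0},{"tx":0.2,"ty":2,"tz":0,"twist":0,"grip":0},{"tx":0.2,"ty":3.5,"tz":0,"twist":0,"grip":0},{"tx":0.2,"ty":4,"tz":0,"twist":0,"grip":0},{"tx":0.2,"ty":3.5,"tz":0,"twist":0,"grip":0},{"tx":0.2,"ty":1.5,"tz":0,"twist":0,"grip":0},{"tx":0,"ty":0,"tz":0,"twist":0,"grip":0}]'
python3 - <<'E'
from h import *
o=get_obs();print(o['tool_pos'],o['wrist_force'],o['wrist_torque'])
for n in('wrist','scene'):
    p=cams.snapshot(n);save(p,n+'7')
E
```

```text
time: 12.2
tool_pos: [0.5216, 0.0271, 0.1046]
ee_rot: [-3.141, 0.002, 0.077]
wrist_force: [0.0, 0.5, -2.2]
width: 0.0639
[0.52160683 0.02707059 0.10464022] [ 0.00830616  0.45717339 -2.22183743] [ 0.04168627 -0.04200799  0.03065728]
```

View pics/wrist7.png

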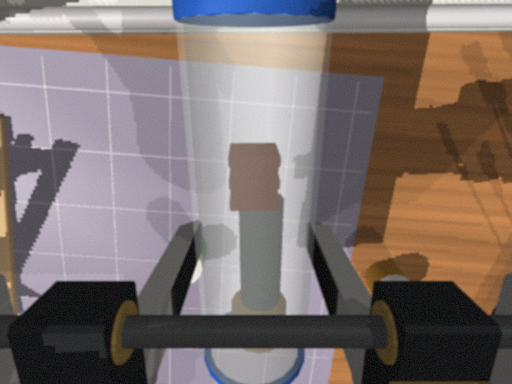

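View pics/scene7.png

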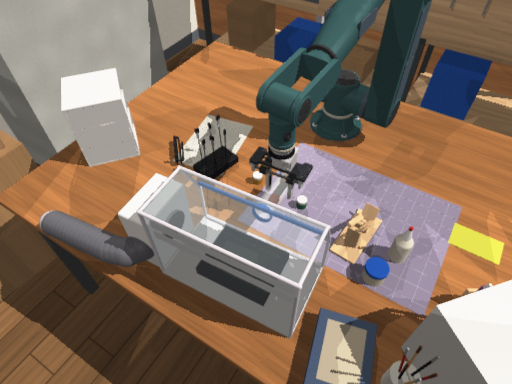

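```bash
python3 -m crank '[{"tx":2,"ty":0,"tz":0,"twist":0,"grip":0},{"tx":2.5,"ty":0,"tz":0,"twist":0,"grip":0},{"tx":2,"ty":0,"tz":0,"twist":0,"grip":0},{"tx":0,"ty":0,"tz":-0.5,"twist":0,"grip":0},{"tx":0,"ty":0,"tz":0,"twist":0,"grip":0}]'
python3 - <<'E'
from h import *
o=get_obs();print(o['tool_pos'],o['wrist_force'],o['wrist_torque'])
for n in('scene','top'):
    p=cams.snapshot(n)
    f=p['frame'];x0,y0,x1,y1={'scene':(130,150,340,310),'top':(130,40,340,250)}[n]
    save({'frame':cv2.resize(f[y0:y1,x0:x1],None,fx=3.5 if n=='scene' else 2.8,fy=3.5 if n=='scene' else 2.8,interpolation=cv2.INTER_CUBIC)},n+'8')
E
```

```text
time: 12.92
tool_pos: [0.5866, 0.0333, 0.1109]
ee_rot: [-3.141, -0.0, 0.08]
wrist_force: [0.4, -0.8, -1.8]
width: 0.0637
[0.58657602 0.0332579  0.1109191 ] [ 0.38006382 -0.84553166 -1.84075564] [ 0.02939378 -0.01186037  0.06406001]
```

View pics/scene8.png

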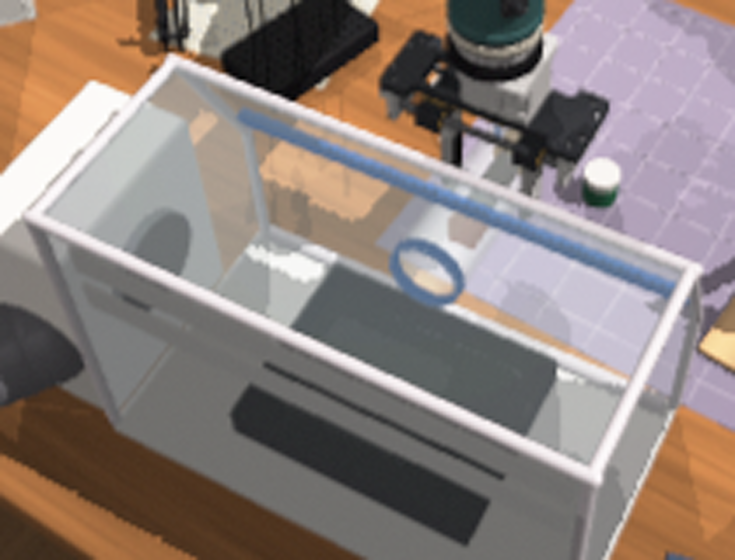

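View pics/top8.png

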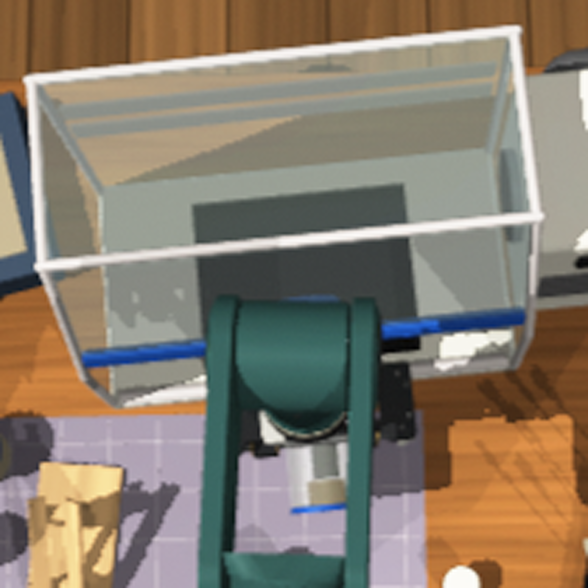

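```bash
python3 -m crank '[{"tx":0,"ty":0,"tz":-0.6,"twist":0,"grip":0},{"tx":0,"ty":0,"tz":-0.4,"twist":0,"grip":0}]';python3 -m crank '[{"tx":0,"ty":0,"tz":-0.3,"twist":0,"grip":0},{"tx":0,"ty":0,"tz":0,"twist":0,"grip":0}]';python3 -m crank '[{"tx":0,"ty":0,"tz":-0.3,"twist":0,"grip":0},{"tx":0,"ty":0,"tz":0,"twist":0,"grip":0}]'
```

```text
time: 13.28
tool_pos: [0.5869, 0.0323, 0.1213]
ee_rot: [3.141, -0.001, 0.078]
wrist_force: [-0.6, -1.0, -2.7]
width: 0.0639
time: 13.52
tool_pos: [0.5867, 0.0322, 0.1233]
ee_rot: [3.142, 0.001, 0.078]
wrist_force: [-0.3, -0.1, -3.4]
width: 0.0637
time: 13.78
tool_pos: [0.5863, 0.0323, 0.1258]
ee_rot: [-3.142, 0.002, 0.078]
wrist_force: [-1.4, -0.5, -5.3]
width: 0.0642
```

```bash
python3 -m crank '[{"tx":0,"ty":0,"tz":-0.2,"twist":0,"grip":0},{"tx":0,"ty":0,"tz":0,"twist":0,"grip":0}]';python3 -m crank '[{"tx":0,"ty":0,"tz":-0.2,"twist":0,"grip":0},{"tx":0,"ty":0,"tz":0,"twist":0,"grip":0}]'
python3 - <<'E'
from h import *
o=get_obs();print(o['wrist_force'],o['wrist_torque'])
for n in('scene','top'):
    p=cams.snapshot(n)
    f=p['frame'];x0,y0,x1,y1={'scene':(130,150,340,310),'top':(130,40,340,250)}[n]
    save({'frame':cv2.resize(f[y0:y1,x0:x1],None,fx=3.5 if n=='scene' else 2.8,fy=3.5 if n=='scene' else 2.8,interpolation=cv2.INTER_CUBIC)},n+'9')
E
```

```text
time: 14.02
tool_pos: [0.5867, 0.0324, 0.1283]
ee_rot: [-3.142, 0.001, 0.078]
wrist_force: [-1.1, -0.3, -5.5]
width: 0.0641
time: 14.28
tool_pos: [0.587, 0.0324, 0.1307]
ee_rot: [3.142, -0.0, 0.078]
wrist_force: [-0.2, -0.5, -5.2]
width: 0.0637
[-0.15534875 -0.46211806 -5.23539292] [-0.03358393  0.37898409  0.03083049]
```

View pics/scene9.png

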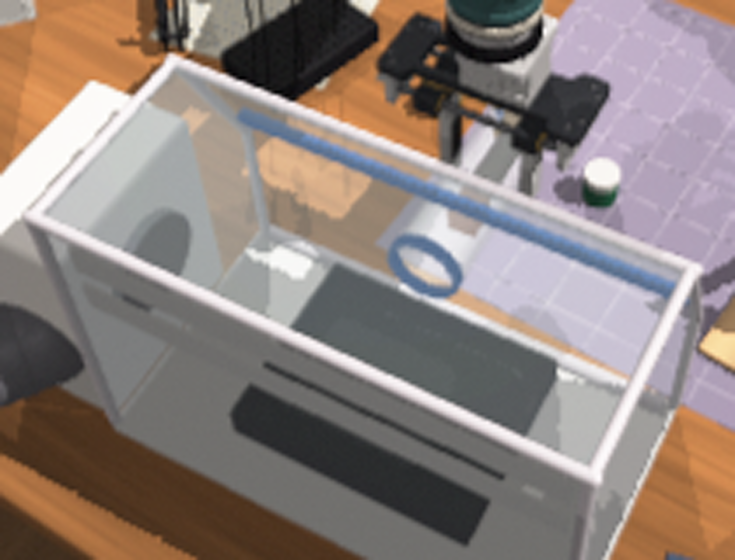

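```bash
python3 -m crank '[{"tx":0,"ty":0,"tz":-0.2,"twist":0,"grip":0},{"tx":0,"ty":0,"tz":-0.2,"twist":0,"grip":0},{"tx":0,"ty":0,"tz":-0.2,"twist":0,"grip":0}]';python3 -m crank '[{"tx":0,"ty":0,"tz":-0.2,"twist":0,"grip":0},{"tx":0,"ty":0,"tz":-0.2,"twist":0,"grip":0},{"tx":0,"ty":0,"tz":-0.2,"twist":0,"grip":0},{"tx":0,"ty":0,"tz":0,"twist":0,"grip":0}]'
cat > v.py <<'E'
from h import *
import sys
k=sys.argv[1]
o=get_obs();print(o['time'],o['tool_pos'],o['wrist_force'])
for n in sys.argv[2:]:
    p=cams.snapshot(n)
    f=p['frame']
    if n=='wrist': save(p,n+k);continue
    x0,y0,x1,y1={'scene':(130,150,340,310),'top':(130,40,340,250)}[n]
    s=3.5 if n=='scene' else 2.8
    save({'frame':cv2.resize(f[y0:y1,x0:x1],None,fx=s,fy=s,interpolation=cv2.INTER_CUBIC)},n+k)
    # rail location
    if n=='top':
        h=cv2.cvtColor(f,cv2.COLOR_RGB2HSV);m=(h[...,0]>105)&(h[...,0]<122)&(h[...,1]>150)
        for a,b in((165,200),(280,315)):
            r=np.nonzero(m[140:175,a:b]);print('rail rows',a,b,r[0].mean().round(2)+140,len(r[0]))
E
python3 v.py 10 top scene
```

```text
time: 14.75
tool_pos: [0.5868, 0.0323, 0.1366]
ee_rot: [3.142, 0.0, 0.078]
wrist_force: [-1.6, -1.2, -4.7]
width: 0.0635
time: 15.25
tool_pos: [0.5871, 0.0323, 0.1428]
ee_rot: [3.141, -0.001, 0.078]
wrist_force: [-2.5, -0.4, -5.0]
width: 0.0639
15.25 [0.58710005 0.03232785 0.14276522] [-2.45200035 -0.43242795 -4.98113553]
rail rows 165 200 166.22 164
rail rows 280 315 154.81 160
```

View pics/scene10.png

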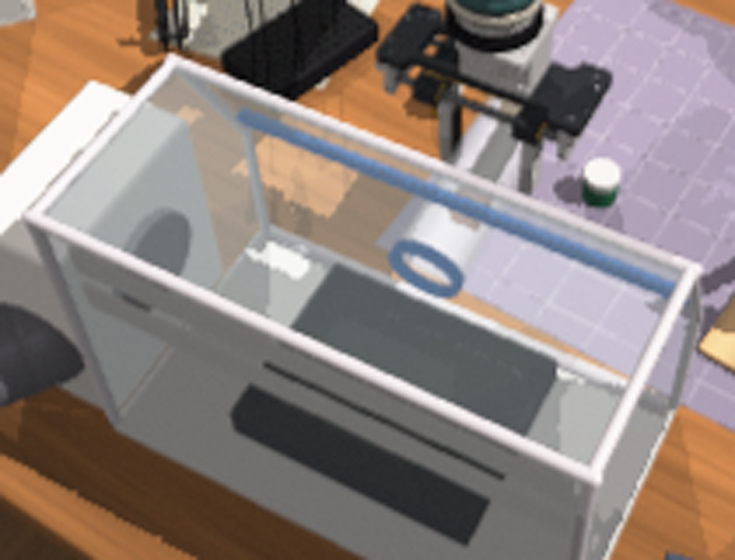

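```bash
python3 -m crank '[{"tx":0,"ty":0,"tz":0.8,"twist":0,"grip":0},{"tx":1.1,"ty":0,"tz":0,"twist":0,"grip":0},{"tx":1.1,"ty":0,"tz":0,"twist":0,"grip":0},{"tx":0,"ty":0,"tz":0,"twist":0,"grip":0}]'; python3 v.py 11 top scene wrist
```

```text
time: 15.85
tool_pos: [0.6103, 0.0341, 0.1347]
ee_rot: [3.141, -0.001, 0.078]
wrist_force: [-0.4, 0.6, -2.2]
width: 0.0639
15.85 [0.61026148 0.03409637 0.13467648] [-0.41175513  0.59035057 -2.20902736]
rail rows 165 200 166.22 164
rail rows 280 315 154.86 154
```

View pics/scene11.png

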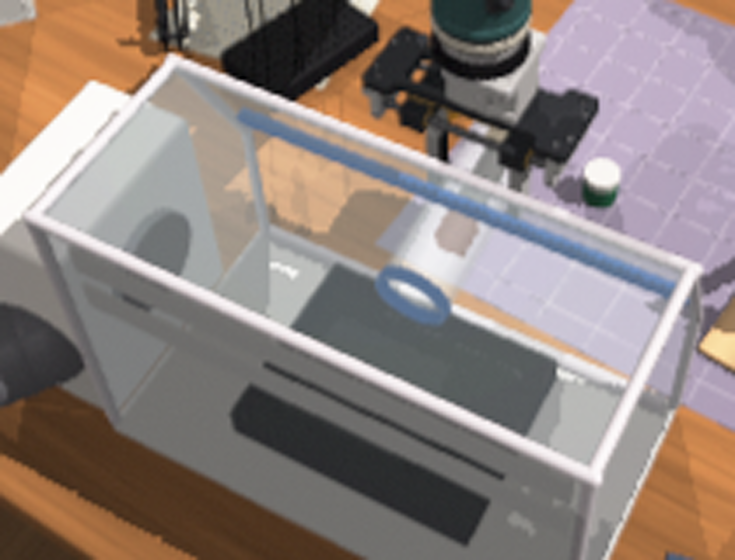

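View pics/wrist11.png

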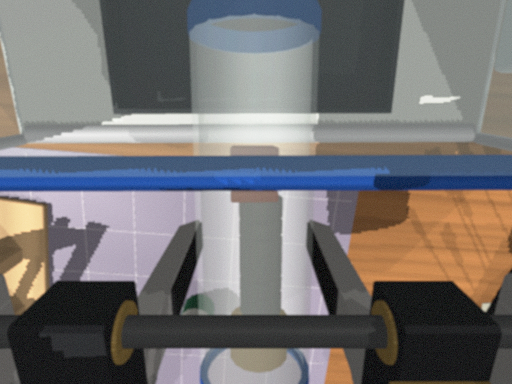

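```bash
python3 -m crank '[{"tx":0,"ty":0,"tz":-0.3,"twist":0,"grip":0},{"tx":0,"ty":0,"tz":-0.2,"twist":0,"grip":0}]'; python3 -m crank '[{"tx":0,"ty":0,"tz":-0.2,"twist":0,"grip":0},{"tx":0,"ty":0,"tz":-0.2,"twist":0,"grip":0},{"tx":0,"ty":0,"tz":0,"twist":0,"grip":0}]'
```

```text
time: 16.25
tool_pos: [0.6088, 0.034, 0.1399]
ee_rot: [3.141, -0.0, 0.078]
wrist_force: [0.1, -0.6, -3.4]
width: 0.0638
time: 16.62
tool_pos: [0.608, 0.034, 0.1426]
ee_rot: [-3.142, 0.003, 0.078]
wrist_force: [-1.8, -0.6, -5.8]
width: 0.0635
```

```bash
python3 -m crank '[{"tx":0,"ty":0,"tz":-0.2,"twist":0,"grip":0},{"tx":0,"ty":0,"tz":0,"twist":0,"grip":0}]'; python3 -m crank '[{"tx":0,"ty":0,"tz":-0.2,"twist":0,"grip":0},{"tx":0,"ty":0,"tz":-0.1,"twist":0,"grip":0}]'; python3 v.py 12 top wrist
```

```text
time: 16.88
tool_pos: [0.6077, 0.034, 0.1447]
ee_rot: [-3.141, 0.003, 0.078]
wrist_force: [-2.9, -0.2, -7.5]
width: 0.0638
time: 17.12
tool_pos: [0.6083, 0.034, 0.1482]
ee_rot: [-3.142, 0.002, 0.078]
wrist_force: [-4.1, -0.3, -7.7]
width: 0.064
17.125 [0.60832498 0.03404083 0.14822459] [-4.08117739 -0.32091503 -7.67424422]
rail rows 165 200 166.24 166
rail rows 280 315 154.86 154
```

View pics/wrist12.png

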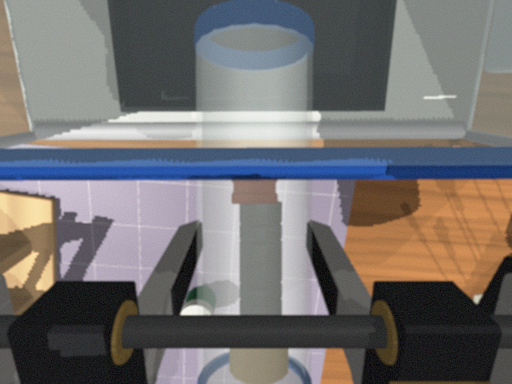

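```bash
python3 -m crank '[{"tx":-1.2,"ty":0,"tz":-0.2,"twist":0,"grip":0},{"tx":0,"ty":0,"tz":-0.2,"twist":0,"grip":0},{"tx":0,"ty":0,"tz":0,"twist":0,"grip":0}]'; python3 -m crank '[{"tx":0,"ty":0,"tz":-0.2,"twist":0,"grip":0},{"tx":0,"ty":0,"tz":0,"twist":0,"grip":0}]'; python3 v.py 13 top wrist
```

```text
time: 17.6
tool_pos: [0.5971, 0.0331, 0.1535]
ee_rot: [3.141, -0.002, 0.078]
wrist_force: [-1.8, 0.4, -4.2]
width: 0.0634
time: 17.85
tool_pos: [0.5972, 0.0331, 0.1548]
ee_rot: [3.141, -0.001, 0.078]
wrist_force: [-2.3, 0.1, -4.9]
width: 0.064
17.85 [0.59718503 0.03311955 0.15480253] [-2.29380252  0.13866421 -4.90389023]
rail rows 165 200 166.24 166
rail rows 280 315 154.85 156
```

View pics/wrist13.png

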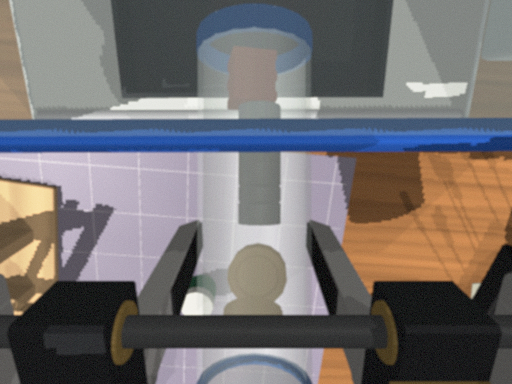

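```bash
python3 -m crank '[{"tx":0,"ty":0,"tz":-0.2,"twist":0,"grip":0},{"tx":0,"ty":0,"tz":-0.2,"twist":0,"grip":0},{"tx":0,"ty":0,"tz":0,"twist":0,"grip":0}]'; python3 v.py 14 top wrist
```

```text
time: 18.32
tool_pos: [0.5972, 0.0331, 0.1589]
ee_rot: [3.141, -0.001, 0.078]
wrist_force: [-0.6, -0.3, -3.7]
width: 0.0642
18.325 [0.59717049 0.03309789 0.15889693] [-0.61902342 -0.25745195 -3.74246581]
rail rows 165 200 166.24 166
rail rows 280 315 154.85 156
```

View pics/wrist14.png

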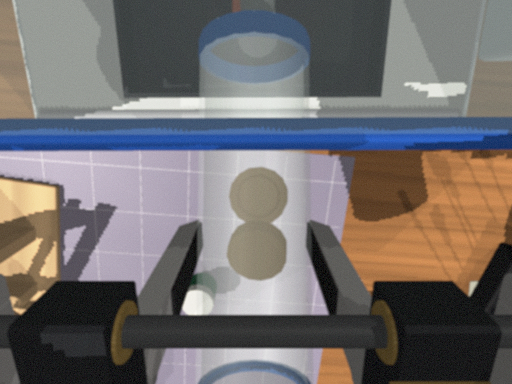

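```bash
python3 -m crank '[{"tx":0,"ty":0,"tz":-0.2,"twist":0,"grip":0},{"tx":0,"ty":0,"tz":-0.2,"twist":0,"grip":0},{"tx":0,"ty":0,"tz":-0.2,"twist":0,"grip":0},{"tx":0,"ty":0,"tz":0,"twist":0,"grip":0}]'; python3 v.py 15 top wrist scene
```

```text
time: 18.92
tool_pos: [0.5972, 0.0331, 0.1649]
ee_rot: [3.141, -0.001, 0.078]
wrist_force: [-0.7, 0.4, -3.6]
width: 0.0637
18.925 [0.59719129 0.03313148 0.16486863] [-0.73480068  0.37207575 -3.61685878]
rail rows 165 200 166.24 166
rail rows 280 315 154.85 156
```

View pics/wrist15.png

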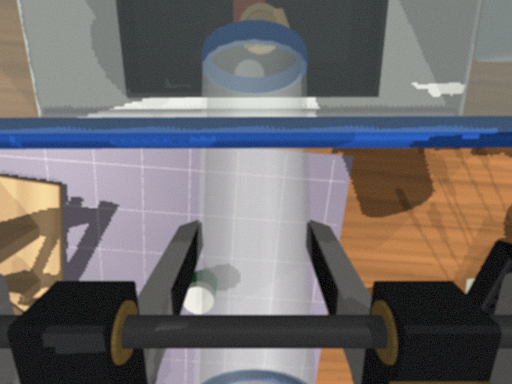

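View pics/scene15.png

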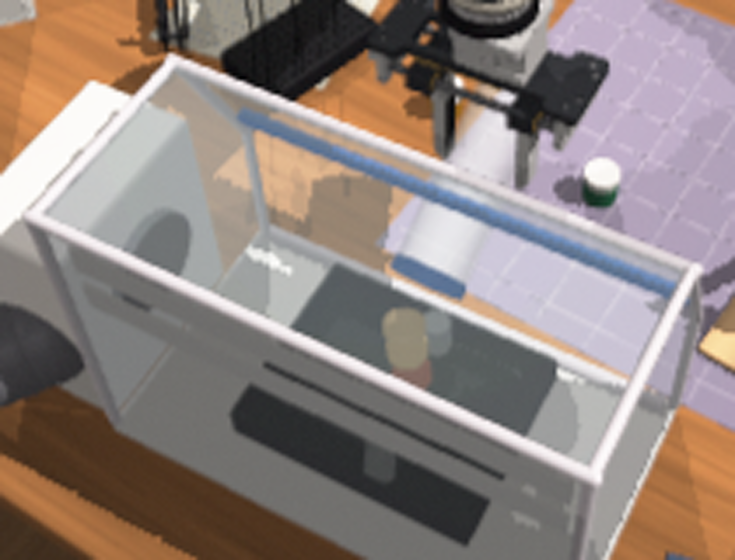

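Run:
```python
from h import *
S=cams.snapshot('scene')
f=lambda u,v:(u/3.5+130,v/3.5+150)
b=np.radians(4.5);ex=np.array([np.cos(b),np.sin(b)]);ey=np.array([-ex[1],ex[0]]);tc=np.array([.655,.037])+.113*ex
for a in(-1,1):
  for c in(-1,1):
    w=tc+a*.085*ex+c*.11*ey;q=proj(S,[*w,.045]);print(a,c,w.round(3),((q-[130,150])*3.5).round())
for n,(u,v) in dict(drumfar=(378,460),drum2=(437,333),wheelA=(405,325),wheelB=(408,350),crate=(412,375)).items():
    X=atz(S,f(u,v),.03);d=X[:2]-tc;print(n,X.round(3),(d@ex).round(3),(d@ey).round(3))
T=cams.snapshot('top');save(T,'top16')
for P,nm in((S,'scene'),(T,'top')):
  for q in('wheel_a_mid','drum_a_mid','crate_mid'):
    for k in cams.outline_of(P,q)[:4]:
        X=atz(P,k['centre'],.03);d=X[:2]-tc;print(nm,q,round(k['conf'],2),np.round(k['centre']),k['region'].sum(),(d@ex).round(3),(d@ey).round(3))
```

```text
-1 -1 [ 0.692 -0.07 ] [328. 263.]
-1 1 [0.674 0.149] [551. 362.]
1 -1 [ 0.861 -0.057] [221. 413.]
1 1 [0.844 0.162] [458. 532.]
drumfar [0.821 0.071 0.03 ] 0.055 0.021
drum2 [0.694 0.047 0.03 ] -0.074 0.007
wheelA [0.702 0.018 0.03 ] -0.068 -0.022
wheelB [0.722 0.035 0.03 ] -0.047 -0.008
crate [0.74  0.051 0.03 ] -0.027 0.007
scene wheel_a_mid 0.28 [359. 234.] 1537 -0.258 0.275
top drum_a_mid 0.36 [264. 145.] 3843 -0.033 -0.071
```

```bash
python3 -m crank '[{"tx":-1,"ty":0,"tz":0.2,"twist":0,"grip":0},{"tx":-3,"ty":0,"tz":0,"twist":0,"grip":0},{"tx":-4,"ty":0,"tz":0,"twist":0,"grip":0},{"tx":-4,"ty":0,"tz":0,"twist":0,"grip":0},{"tx":-1,"ty":0,"tz":-2,"twist":0,"grip":0},{"tx":0,"ty":0,"tz":-4,"twist":0,"grip":0},{"tx":0,"ty":0,"tz":0,"twist":0,"grip":0}]'; python3 v.py 17 top wrist scene
```

```text
time: 20.35
tool_pos: [0.4688, 0.0228, 0.2267]
ee_rot: [3.14, -0.009, 0.078]
wrist_force: [1.4, -0.2, -1.3]
width: 0.0637
20.35 [0.46878923 0.02278499 0.22666667] [ 1.40497835 -0.16811564 -1.26067367]
rail rows 165 200 166.25 167
rail rows 280 315 154.73 169
```

View pics/wrist17.png

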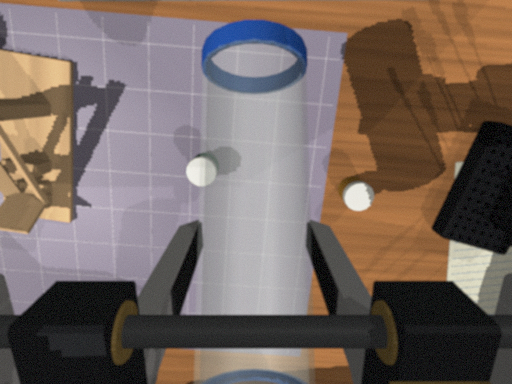

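View pics/scene17.png

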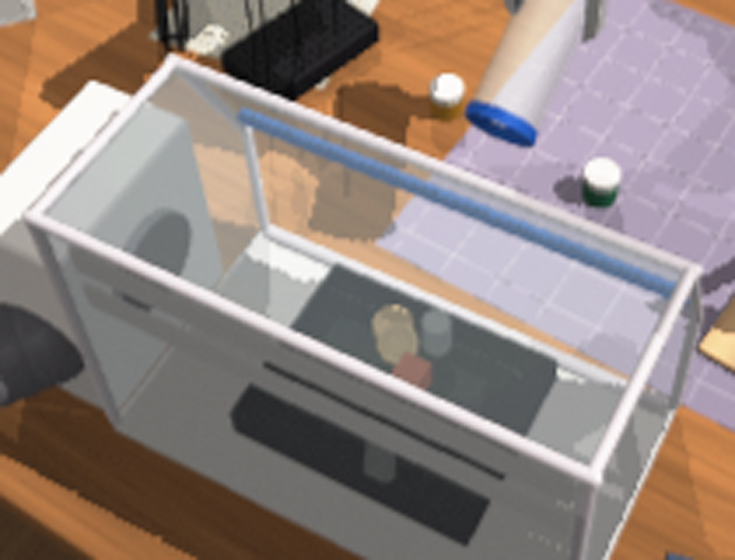

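View pics/top17.png

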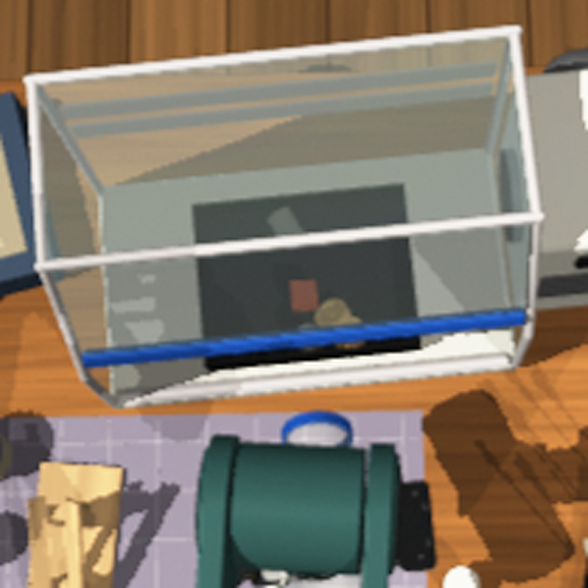

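```bash
python3 -m crank '[{"tx":0,"ty":0,"tz":0,"twist":4.7,"grip":0},{"tx":0,"ty":0,"tz":0,"twist":4.7,"grip":0},{"tx":-0.4,"ty":-3,"tz":0,"twist":0,"grip":0},{"tx":-0.5,"ty":-5,"tz":0,"twist":0,"grip":0},{"tx":-0.5,"ty":-6,"tz":0,"twist":0,"grip":0},{"tx":-0.5,"ty":-6,"tz":0,"twist":0,"grip":0},{"tx":-0.4,"ty":-4.5,"tz":0,"twist":0,"grip":0},{"tx":-0.3,"ty":-2.2,"tz":0,"twist":0,"grip":0},{"tx":0,"ty":0,"tz":0,"twist":0,"grip":0},{"tx":0,"ty":0,"tz":0,"twist":0,"grip":0}]'; python3 v.py 18 wrist
python3 - <<'E'
from h import *
p=cams.snapshot('scene');f=p['frame'][150:300,300:460];save({'frame':cv2.resize(f,None,fx=4.5,fy=4,interpolation=cv2.INTER_CUBIC)},'scene18')
E
```

```text
time: 21.75
tool_pos: [0.464, 0.2902, 0.2212]
ee_rot: [3.14, 0.002, -0.086]
wrist_force: [-0.2, 0.1, -0.4]
width: 0.0638
21.75 [0.46401666 0.29019821 0.22120601] [-0.22666962  0.14315689 -0.36889283]
```

View pics/wrist18.png

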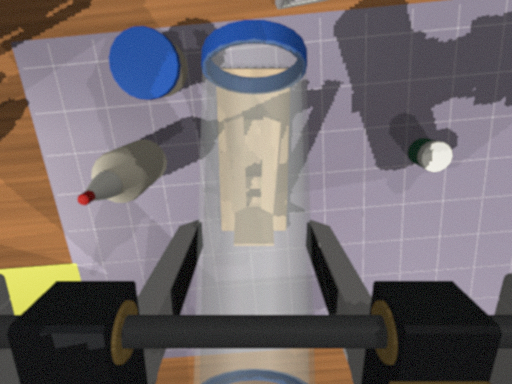

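View pics/scene18.png

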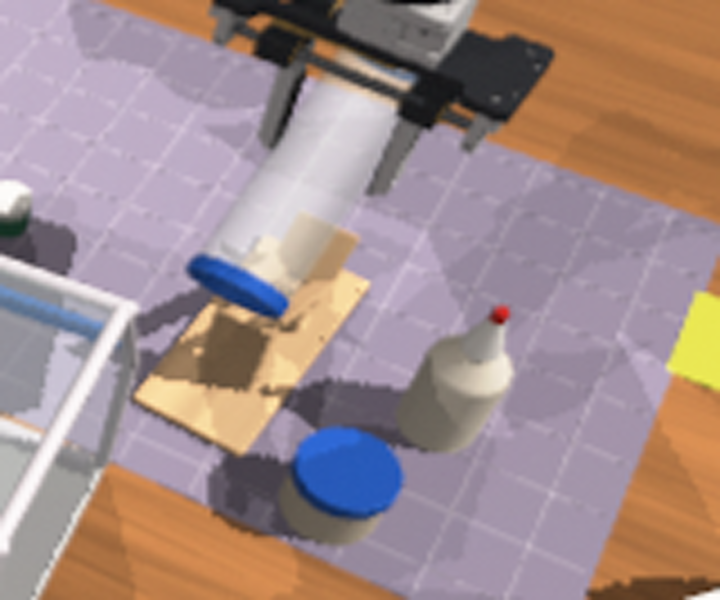

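```bash
python3 -m crank '[{"tx":0,"ty":0,"tz":2,"twist":0,"grip":0},{"tx":0,"ty":0,"tz":2,"twist":0,"grip":0},{"tx":0,"ty":0,"tz":0.8,"twist":0,"grip":0},{"tx":0,"ty":0,"tz":0,"twist":0,"grip":0}]'; python3 -m crank '[{"tx":0,"ty":0,"tz":0.4,"twist":0,"grip":0},{"tx":0,"ty":0,"tz":0.4,"twist":0,"grip":0}]';python3 -m crank '[{"tx":0,"ty":0,"tz":0.4,"twist":0,"grip":0},{"tx":0,"ty":0,"tz":0.4,"twist":0,"grip":0}]'
```

```text
time: 22.35
tool_pos: [0.4642, 0.2904, 0.1741]
ee_rot: [3.141, 0.001, -0.087]
wrist_force: [-0.5, 0.2, -1.6]
width: 0.0638
time: 22.6
tool_pos: [0.4647, 0.2913, 0.1671]
ee_rot: [-3.141, -0.001, -0.086]
wrist_force: [-0.0, 0.7, -1.6]
width: 0.0635
time: 22.85
tool_pos: [0.465, 0.2912, 0.1593]
ee_rot: [-3.141, -0.002, -0.086]
wrist_force: [1.0, -1.5, 2.0]
width: 0.064
```

Contact as predicted (about 0.162). Continue pressing gently.

```bash
python3 -m crank '[{"tx":0,"ty":0,"tz":0.4,"twist":0,"grip":0},{"tx":0,"ty":0,"tz":0.4,"twist":0,"grip":0},{"tx":0,"ty":0,"tz":0.4,"twist":0,"grip":0}]';python3 -m crank '[{"tx":0,"ty":0,"tz":0.4,"twist":0,"grip":0},{"tx":0,"ty":0,"tz":0.4,"twist":0,"grip":0},{"tx":0,"ty":0,"tz":0.4,"twist":0,"grip":0}]'; python3 v.py 19 wrist
```

```text
time: 23.22
tool_pos: [0.4643, 0.2913, 0.1464]
ee_rot: [-3.142, -0.0, -0.086]
wrist_force: [-0.5, -0.4, 3.3]
width: 0.0638
time: 23.6
tool_pos: [0.4641, 0.2912, 0.1341]
ee_rot: [3.141, 0.0, -0.086]
wrist_force: [-1.8, -0.4, 2.9]
width: 0.0637
23.6 [0.4640783  0.29119176 0.13411424] [-1.83244547 -0.4238609   2.91634885]
```

View pics/wrist19.png

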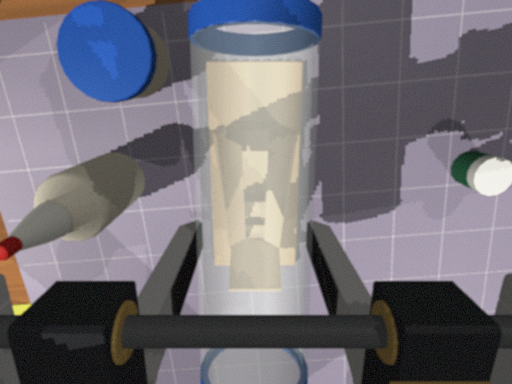

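```bash
python3 -m crank '[{"tx":0,"ty":0,"tz":0.4,"twist":0,"grip":0},{"tx":0,"ty":0,"tz":0.4,"twist":0,"grip":0},{"tx":0,"ty":0,"tz":0.4,"twist":0,"grip":0},{"tx":0,"ty":0,"tz":0.4,"twist":0,"grip":0}]';python3 -m crank '[{"tx":0,"ty":0,"tz":0.4,"twist":0,"grip":0},{"tx":0,"ty":0,"tz":0.4,"twist":0,"grip":0},{"tx":0,"ty":0,"tz":0.4,"twist":0,"grip":0},{"tx":0,"ty":0,"tz":0.4,"twist":0,"grip":0}]'; python3 v.py 20 wrist
```

```text
time: 24.15
tool_pos: [0.4639, 0.2912, 0.118]
ee_rot: [3.141, 0.001, -0.086]
wrist_force: [-3.2, -0.5, 3.0]
width: 0.0635
time: 24.65
tool_pos: [0.4641, 0.2911, 0.102]
ee_rot: [3.141, 0.0, -0.086]
wrist_force: [-4.2, -0.5, 3.4]
width: 0.0639
24.65 [0.46406688 0.29110573 0.10197772] [-4.22258861 -0.47270508  3.36663757]
```

View pics/wrist20.png

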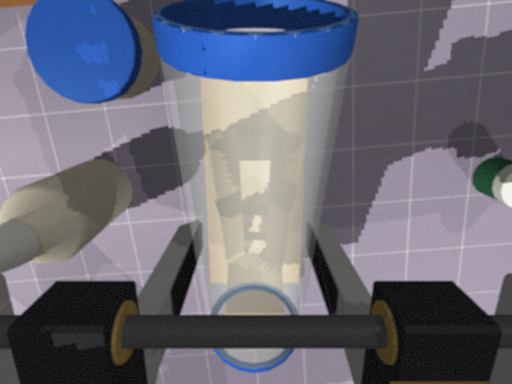

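```bash
python3 -m crank '[{"tx":0,"ty":0,"tz":0.4,"twist":0,"grip":0},{"tx":0,"ty":0,"tz":0.4,"twist":0,"grip":0},{"tx":0,"ty":0,"tz":0,"twist":0,"grip":0}]';python3 -m crank '[{"tx":0,"ty":0,"tz":0.3,"twist":0,"grip":0},{"tx":0,"ty":0,"tz":0,"twist":0,"grip":0}]';python3 v.py 21 wrist
```

```text
time: 25.08
tool_pos: [0.4646, 0.291, 0.094]
ee_rot: [3.141, -0.001, -0.086]
wrist_force: [-1.0, -0.5, 0.4]
width: 0.064
time: 25.32
tool_pos: [0.4647, 0.2911, 0.0913]
ee_rot: [3.141, -0.001, -0.086]
wrist_force: [-1.6, -1.6, 1.2]
width: 0.064
25.325 [0.46470206 0.2910638  0.09134791] [-1.60026262 -1.58919222  1.23237708]
```

View pics/wrist21.png

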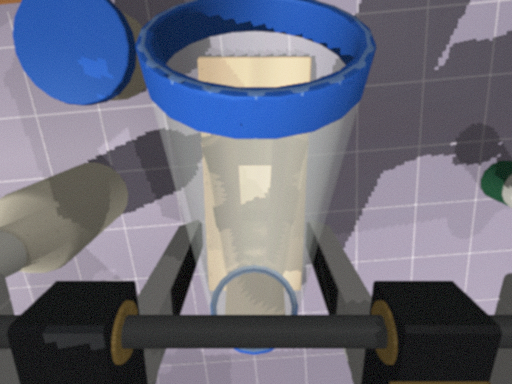

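```bash
python3 -m crank '[{"tx":-0.3,"ty":0,"tz":0.25,"twist":0,"grip":0},{"tx":-0.2,"ty":0,"tz":0.15,"twist":0,"grip":0},{"tx":0,"ty":0,"tz":0,"twist":0,"grip":0}]';python3 -m crank '[{"tx":-0.2,"ty":0,"tz":0.15,"twist":0,"grip":0},{"tx":-0.2,"ty":0,"tz":0.15,"twist":0,"grip":0},{"tx":0,"ty":0,"tz":0,"twist":0,"grip":0}]';python3 v.py 22 wrist
```

```text
time: 25.75
tool_pos: [0.4595, 0.2916, 0.0876]
ee_rot: [3.142, -0.001, -0.086]
wrist_force: [0.5, -2.3, 2.9]
width: 0.0638
time: 26.12
tool_pos: [0.4594, 0.292, 0.0875]
ee_rot: [-3.14, -0.01, -0.086]
wrist_force: [5.7, -3.4, 7.5]
width: 0.0637
26.125 [0.45944757 0.29197967 0.087471  ] [ 5.65856612 -3.36643432  7.52106091]
```

View pics/wrist22.png

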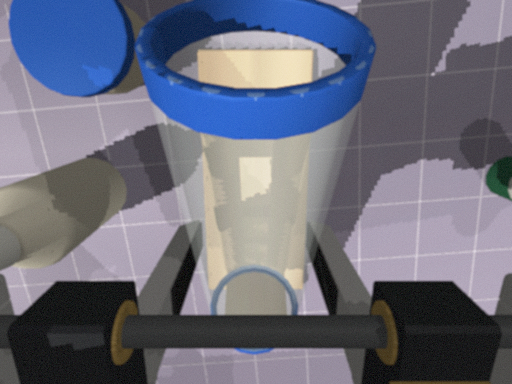

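```bash
python3 -m crank '[{"tx":0,"ty":0,"tz":0,"twist":0,"grip":0.8},{"tx":0,"ty":0,"tz":0,"twist":0,"grip":1},{"tx":0,"ty":0,"tz":0,"twist":0,"grip":1},{"tx":0,"ty":0,"tz":0,"twist":0,"grip":1},{"tx":0,"ty":0,"tz":0,"twist":0,"grip":1}]';python3 v.py 23 wrist
```

```text
time: 26.8
tool_pos: [0.4551, 0.292, 0.0842]
ee_rot: [3.141, 0.0, -0.086]
wrist_force: [0.2, -0.5, -0.6]
width: 0.0943
26.8 [0.45510599 0.29198965 0.08418407] [ 0.15219301 -0.54557166 -0.58790109]
```

View pics/wrist23.png

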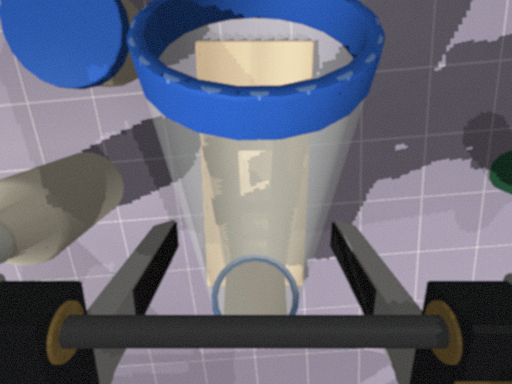

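Released and centred between the fingers. Rise straight up, move clear, and re-measure the tub.

```bash
python3 -m crank '[{"tx":0,"ty":0,"tz":-2,"twist":0,"grip":1},{"tx":0,"ty":0,"tz":-3,"twist":0,"grip":1},{"tx":0,"ty":0,"tz":-4,"twist":0,"grip":1},{"tx":0,"ty":0,"tz":-5,"twist":0,"grip":1},{"tx":0,"ty":0,"tz":-4,"twist":0,"grip":1},{"tx":-5,"ty":0,"tz":0,"twist":0,"grip":1},{"tx":-1,"ty":6,"tz":0,"twist":0,"grip":1},{"tx":-1,"ty":6,"tz":0,"twist":0,"grip":1},{"tx":-1,"ty":6,"tz":0,"twist":0,"grip":1},{"tx":0,"ty":6,"tz":0,"twist":0,"grip":1},{"tx":0,"ty":6,"tz":0,"twist":0,"grip":1},{"tx":0,"ty":0,"tz":0,"twist":0,"grip":1}]'
python3 v.py 24 top scene
python3 - <<'E'
from fit import *
for n,b,s in(('scene',(338,195,385,240),12),('top',(128,195,165,280),7)):
    p=cams.snapshot(n);x0,y0,x1,y1=b
    save({'frame':cv2.resize(p['frame'][y0:y1,x0:x1],None,fx=s,fy=s,interpolation=cv2.INTER_NEAREST)},n+'_tub2')
    save(p,n+'_end')
    old=cv2.cvtColor(cv2.imread('pics/%s0.png'%n),cv2.COLOR_BGR2RGB)
    A=blue({'frame':old},b);B=blue(p,b)
    for M in(A,B):
        q=np.nonzero(M);print(n,len(q[0]),q[1].mean().round(2),q[0].mean().round(2),q[1].min(),q[1].max(),q[0].min(),q[0].max())
E
```

```text
time: 28.35
tool_pos: [0.3495, -0.0038, 0.2646]
ee_rot: [3.141, -0.001, -0.096]
wrist_force: [-0.3, -0.8, -0.7]
width: 0.094
28.35 [ 0.34946158 -0.00380769  0.2646402 ] [-0.33061777 -0.80011913 -0.72030754]
rail rows 165 200 166.23 169
rail rows 280 315 154.73 169
scene 84 353.21 221.75 343 365 212 233
scene 68 353.1 222.25 343 365 212 233
top 226 143.62 213.46 128 159 195 275
top 221 143.52 213.13 128 159 195 275
```

View pics/scene24.png

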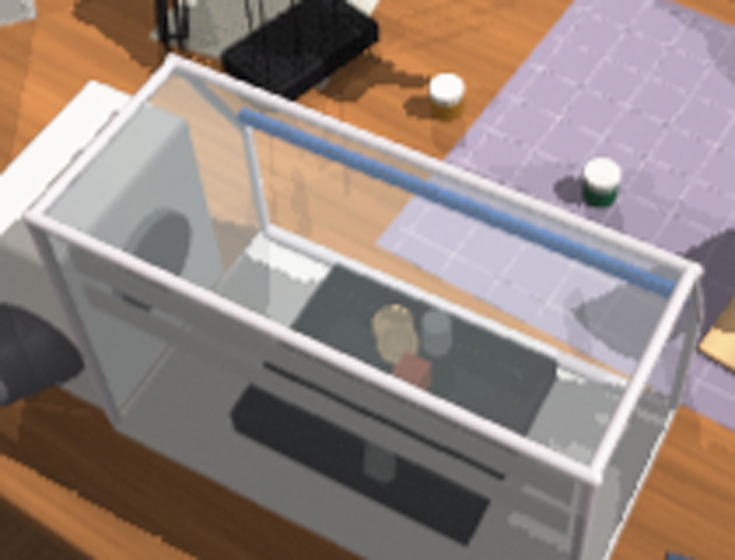

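View pics/top_end.png

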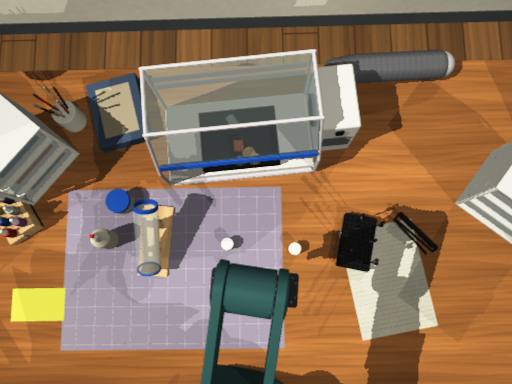

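View pics/scene_tub2.png

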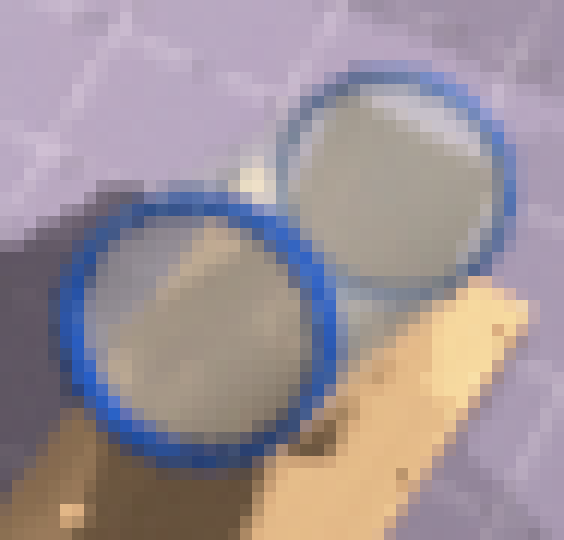

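View pics/top_tub2.png

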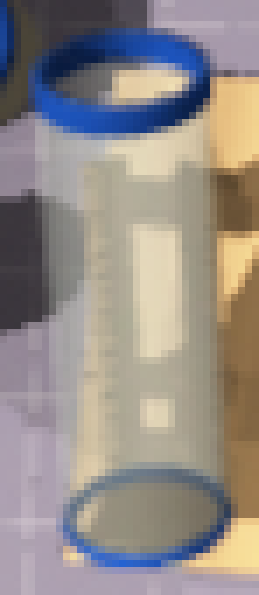

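Run:
```python
from h import *
S=cams.snapshot('scene');T=cams.snapshot('top')
a=cv2.resize(S['frame'][225:265,225:275],None,fx=8,fy=8,interpolation=cv2.INTER_CUBIC)
b=cv2.resize(T['frame'][130:178,222:272],None,fx=8,fy=8,interpolation=cv2.INTER_CUBIC)
o=np.zeros((384,800,3),np.uint8);o[:320,:400]=a;o[:384,400:800]=b;save({'frame':o},'zoomcast')
```

```text
(no output)
```

View pics/zoomcast.png

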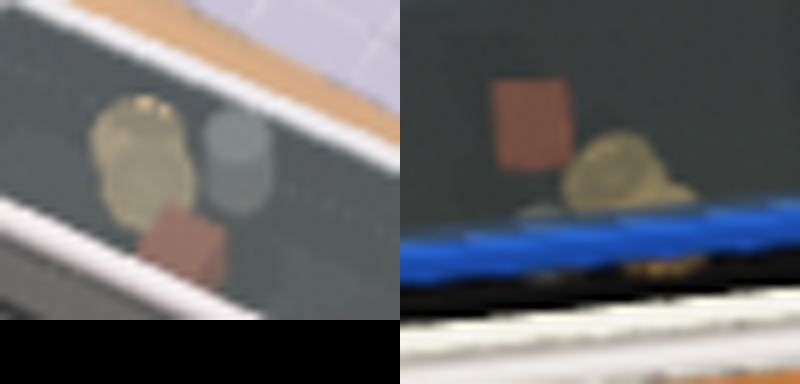

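Run:
```python
from h import *
S=cams.snapshot('scene');T=cams.snapshot('top')
s=lambda u,v:(u/8+225-.5,v/8+225-.5); t=lambda u,v:((u-400)/8+222-.5,v/8+130-.5)
b=np.radians(4.5);ex=np.array([np.cos(b),np.sin(b)]);ey=np.array([-ex[1],ex[0]]);tc=np.array([.655,.037])+.113*ex
for n,a,c in(('wheel near',s(138,140),t(662,230)),('wheel upper',s(150,183),t(615,178)),('drum',s(238,165),t(545,240)),('crate',s(183,245),t(535,125))):
    X=tri([(S,a),(T,c)]);d=X[:2]-tc;print(n,X.round(3),(d@ex).round(3),(d@ey).round(3),'z rel',round(X[2]-.016,3))
# where is the tray front inner wall? 
for w in(-.081,-.085):
    q=tc+w*ex;print(((proj(T,[*q,.045])+.5-[222,130])*8+[400,0]).round(),((proj(S,[*q,.045])+.5-[225,225])*8).round())
```

```text
wheel near [0.703 0.003 0.024] -0.068 -0.037 z rel 0.008
wheel upper [0.721 0.02  0.031] -0.049 -0.022 z rel 0.015
drum [0.698 0.045 0.034] -0.07 0.005 z rel 0.018
crate [0.739 0.048 0.038] -0.028 0.005 z rel 0.022
[557. 264.] [236. 122.]
[558. 275.] [241. 114.]
```

Run:
```python
from h import *
o=get_obs();print(o['time'],o['wrist_force'],np.abs(o['qvel']).max())
print(ticket.close_job())
```

```text
28.75 [-0.59910995 -0.07869029 -0.05792355] 0.006480335625674712
the job is handed in; nothing more can be done
None
```

All five castings are in the black tray, the empty tub is back in its stand, and I handed the job in at about 29 s. No verdict is reported.

The moves allow no tilting, so the tub had to turn between the finger pads. I did this in three steps:
- **Levelling:** I pressed the tub's foot lightly on the desk.
- **Tipping:** I raised the tub against the underside of the sash rail. The push on it was estimated at no more than about 7 N, against its 9 N friction.
- **Laying back:** I pressed the tub down onto the stand's trough, then slid it to the stop and let go.

Last checks before hand-in:
- **Castings:** All five showed in the tray. Four were measured inside it and resting low (no more than 22 mm above its floor). The near drum stands against the front wall at about x = −0.070 m, where the limit is −0.082. The far drum was seen in one camera only, clearly inside the tray.
- **Tub:** Its rings lie within about 0.5 pixel of where they were at the start, in both cameras.
- **Sash:** Its rail image stayed within about 0.1 pixel of where it was at my first check, taken partway through the tipping, and it looked unmoved from the start.
- **Bystanders:** The pots, bottle and clip block look unmoved. The glasses were not checked separately.
- **Robot:** It was clear of everything and at rest.

The network detector mostly missed the castings or gave doubtful finds with low confidence, so their positions come from pixels I picked by hand.

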